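# Level the bench shelf and keep the spirit level pressed

## Task

Lay the spirit level on top of the low bench shelf, lengthwise along the shelf, and let go of it; the bubble will show that the shelf slopes. Then turn the black wing knob of the levelling foot until the bubble rests between its two marks, with the level lying there untouched. Last, press the spirit level down flat on the shelf from above with a firm but gentle push (about 1 kg, no more than 3 kg) and finish while still pressing it, bubble still between the marks; leave the bin, the can and the wrench alone.

Things in the scene. Friction and masses are not known exactly. Their poses are not given: they have to be found in the camera images.
- level_center (a point): centre of the loose box-shaped aluminium spirit level, 17 mm above its underside. It is 160 x 22 x 34 mm (x long, y wide, z high), 0.2 to 0.32 kg, with black end caps and a yellow vial in the middle of its top. It starts upright on the bench to the robot's right, x roughly ahead. Grasp it across its 22 mm width.
- bubble (a joint): position (m) of the white 14 mm bubble along the spirit level's own x; 0 = centred, range -0.018 to 0.018. It floats to the higher end, 8 mm per degree of slope, and takes about 1 s to come to rest. The two black marks are 20 mm apart: the bubble lies between them when within 3 mm of 0.
- shelf_mid (a point): point on the shelf deck's top surface, on its centre line, where the level has ample room: about 100 mm above the bench, 185 mm from the foot's axis. The deck runs on 140 mm from it towards -y and 220 mm towards +y. x across, y along the shelf towards the foot, z up.
- foot_grip (a point): centre of the black wing knob on top of the levelling foot, 46 long (x) x 14 thick (y) x 26 mm high, about 139 mm above the bench, above the deck's +y end, on its upright turning axis. x runs along the wing; grip it across the 14 mm thickness. It stays at its height as it turns; its underside is 26 mm above the level deck.
- level: the spirit level itself; origin at the centre of its underside, axes as for level_center
- shelf: grey shelf deck, 360 mm long (y) x 150 mm wide (x), on a fixed trestle at its -y end and the levelling foot near its +y end. It slopes only lengthwise, at the start always down towards the foot by 0.8 to 2.1 degrees. Origin on its tilt axis over the trestle, 10 mm below its top surface.
- bin: bystander: open blue plastic bin 120 x 170 x 70 mm, beyond the shelf; origin under its centre
- can: bystander: grey can, 60 mm across, 130 mm high; origin under its centre
- wrench: bystander: steel wrench lying flat at the far right; origin under its middle
- foot: the wing knob itself, origin 13 mm below foot_grip. Clockwise seen from above raises this end of the shelf, counter-clockwise lowers it: 1 rad changes the slope by 1.58 degrees, so moves the bubble about 12 mm. It takes 0.15 to 0.25 N m and stays where it is left. Level is 0.55 to 1.3 rad clockwise from the start; it can turn 0.7 rad past level.
Not all that is in view belongs to the job. Of the things like the level, leave any that is blue; of the rest the larger one is meant.

How it is judged:
By the outcome, as a careful person would: the job done as asked, in the order asked, and still so for the second after the job is handed in, while the arm keeps its last pose, push and grip.
It also fails if it takes over 72 s, if anything falls off the work surface, if the arm or the gripper's body presses on something with over 40 N, if the wrist force passes 120 N, or if a joint passes its speed limit or range.

## Robot

A 6-joint arm with a two-finger parallel gripper is mounted at the origin on the work surface. World frame = base frame: x ahead of the robot, y to its left, z up, the work surface at z = 0. Lengths are in m, angles in degrees, forces in N, time in s.
With the tool pointing down it reaches from about 0.35 to 0.775 m from the base axis. Payload 5.5 kg.
Tool frame: the origin (TCP) lies at the very end of the fingers, on their centre line; the grasp point (between the pads) lies 19 mm behind it; z points along the fingers, y is the line along which they close (so a half turn about z gives the same grasp; the last joint's range is limited). The gripper opens to 85 mm and grips with 20 to 120 N. Pads are 22 mm wide; open, the fingers measure 114 mm over their backs; the gripper's body (76 mm by 85 mm) begins 54 mm behind the grasp point. The pads swing forward as they close: fully open they stand 13 mm farther back than shut.
Start: joints at [-72.514, 17.945, 2.641, 74.691, 0, 82.002], TCP at [0.247, -0.519, 0.196] pointing down, gripper open.
Joint ranges: [-158.12, 158.12], [-49.38, 96.58], [-58.88, 72.47], [-126.05, 133.96], [-84.25, 85.87], [-180, 180]. Speed limits (degrees/s): [147.25, 147.25, 180, 180, 180, 180].

## Interface

Orientations are given as [roll, pitch, yaw] about the fixed x, y, z axes, in that order (R = Rz(yaw) Ry(pitch) Rx(roll)).
In Python, from plant import env, gripper_to, kinematics, sense, vision, ticket gives the robot as it stands. The module is installed in compiled form; this text tells all that it offers. Calls block until the motion is done:
- env.move_ptp(position, orientation): joint-space move of the TCP to a pose.
- env.movel(position, orientation=None, velocity=0.15): straight line of the TCP; orientation=None keeps the orientation; velocity is the mean speed in m/s.
- env.goto_joints(angles): joint-space move.
- gripper_to(opening, grip_force=None): finger opening in m; grip_force is the grip in N (None keeps the last); returns when the fingers have stopped.
- env.pause(seconds).
- kinematics.ik(position, orientation): joint angles nearest the present ones, or None.
- sense(): the state.
- vision.snapshot(name): name is "side" or "top" or "wrist"; returns a dict with "pixels" (384x512x3 uint8, red, green, blue), "z_map" (384x512 float32, m along the optical axis (not along the pixel's ray), 0 where there is no reading), "K" (3x3 intrinsics, pixels), "T" (4x4, takes a point from camera to world coordinates). Camera axes: x right, y down, z forward; pixel columns grow to the right and rows downward; lengths in m; the calibration is good to about 2 mm. A picture is of the moment at which its call begins.
A pose or a line that the arm cannot do raises env.Unreachable and nothing moves.
- ticket.close_job(): hands the job in; it is judged then, once.
Trained networks look in a picture, given as the dict that the camera call returned (one of the last four; its "shot" number tells which), for a name from the list of things; names that differ only in an ending like _2 or _b are one class to them, and where a whole thing is asked for, a point or a joint stands for the part that bears it (a point fixed in the world has none). Each returns a list of dicts, best first, with "conf" (0 to 1); they miss things now and then, are a little off and sometimes report something else, mostly with a low value. They report only what shows in the picture. A call takes as long as a camera call. They do not tell look-alikes from the thing itself.
- vision.silhouettes(picture, target): "region" (384x512 bool, what is visible of it) and "centre" ([column, row] in pixels, amid what is visible of it).
The state is a dict: "t": time; "q": joint angles; "joint_velocities": joint speeds; "tau": joint torques, N m; "tcp_pos": TCP position; "orientation": TCP orientation; "ft_force": force on the tool from outside, world axes, zero at the start; "wrist_torque": the same for the moment, N m; "opening": finger opening in m; "finger_force": force on a finger pad.
Only numpy, scipy, OpenCV 4.12 (cv2) and the standard library are available. Lean on these libraries where they do the work, as an engineer would, in place of code of your own. Each camera call takes 0.05 s, during which the arm holds its last target. There are 200 camera calls.

## Working session

There is one attempt and no reset: what is moved stays moved. The work goes in short steps, each a Python script; the robot and the scene stay as the last script left them, time stands still between calls to the robot, and variables do not carry over. Pictures are saved under pics/ and viewed, at most 10 in all, crops included, and the job is handed in when it is done.

```bash
mkdir -p pics; ls
cat > h.py <<'E'
import numpy as np, cv2
from plant import env, gripper_to, kinematics, sense, vision, ticket
def pts(s, m):
    r,c=np.nonzero(m & (s["z_map"]>0)); z=s["z_map"][r,c]; K=s["K"]
    p=np.stack([(c-K[0,2])*z/K[0,0],(r-K[1,2])*z/K[1,1],z],1)
    return p@s["T"][:3,:3].T+s["T"][:3,3]
def save(s,n,box=None,f=1):
    im=s["pixels"][:,:,::-1]
    if box: im=im[box[1]:box[3],box[0]:box[2]]
    cv2.imwrite(n,cv2.resize(im,None,fx=f,fy=f,interpolation=cv2.INTER_NEAREST if f>1 else cv2.INTER_AREA))
E
python3 - <<'E'
from h import *
a=vision.snapshot("top"); b=vision.snapshot("side")
for s in (a,b):
    print(s["shot"],s["T"].round(3).tolist(),s["K"][0,0])
    for n in ("level","shelf","foot","wrench","can","bin"):
        for d in vision.silhouettes(s,n):
            m=d["region"]; P=pts(s,m)
            if len(P)<5: continue
            t=P[P[:,2]>np.percentile(P[:,2],90)-0.006]
            (cx,cy),(w,h),an=cv2.minAreaRect(t[:,:2].astype(np.float32))
            print(n,round(d["conf"],2),np.round(d["centre"]),m.sum(),"z",P[:,2].min().round(3),P[:,2].max().round(3),"rect",np.round([cx,cy,w,h,an],3),"rgb",s["pixels"][m].mean(0).round())
im=np.hstack([a["pixels"],b["pixels"]])[:,:,::-1]
cv2.imwrite("pics/a.png",cv2.resize(np.vstack([a["pixels"],b["pixels"]])[:,:,::-1],(400,600),interpolation=cv2.INTER_AREA))
save(a,"pics/top.png",None,1.5)
print(sense()["t"])
E
```

```text
pics
1 [[-0.025, -0.984, 0.178, 0.335], [-0.999, 0.021, -0.025, -0.028], [0.021, -0.179, -0.984, 1.064], [0.0, 0.0, 0.0, 1.0]] 397.23636240812027
level 0.76 [350. 213.] 679 z -0.007 0.039 rect [ 4.5600e-01 -3.0600e-01  2.3000e-02  1.6000e-01  7.0688e+01] rgb [133. 123. 105.]
level 0.68 [354. 285.] 622 z -0.003 0.705 rect [ 0.267 -0.239  0.102  0.242 10.615] rgb [75. 80. 95.]
level 0.57 [296. 242.] 296 z -0.003 0.029 rect [ 3.7700e-01 -1.6800e-01  1.5000e-02  1.1200e-01  6.1725e+01] rgb [119. 110.  95.]
level 0.46 [199.  98.] 3281 z -0.001 0.075 rect [ 0.783  0.089  0.17   0.123 84.719] rgb [ 49.  71. 125.]
shelf 0.67 [207. 180.] 8617 z -0.001 0.132 rect [0.541 0.071 0.151 0.358 1.897] rgb [120. 118. 115.]
shelf 0.3 [352. 215.] 699 z -0.007 0.039 rect [ 4.5600e-01 -3.0600e-01  2.3000e-02  1.6000e-01  7.0688e+01] rgb [132. 122. 104.]
foot 0.66 [140. 180.] 134 z 0.095 0.156 rect [5.3500e-01 2.1600e-01 4.3000e-02 1.4000e-02 3.8515e+01] rgb [53. 46. 44.]
wrench 0.58 [366. 131.] 532 z -0.006 0.014 rect [ 6.7900e-01 -3.6600e-01  1.8000e-01  3.8000e-02  6.7262e+01] rgb [149. 137. 129.]
can 0
[... 698 characters left out ...]
[108.  99.  82.]
level 0.49 [241. 165.] 171 z 0.0 0.014 rect [ 6.7800e-01 -3.6600e-01  1.7300e-01  3.8000e-02  6.7232e+01] rgb [154. 144. 140.]
shelf 0.56 [232. 224.] 4896 z -0.003 0.155 rect [0.541 0.069 0.151 0.367 1.866] rgb [120. 117. 115.]
foot 0.77 [209. 238.] 229 z 0.094 0.156 rect [5.3600e-01 2.1700e-01 4.5000e-02 1.6000e-02 3.8122e+01] rgb [49. 43. 43.]
wrench 0.49 [241. 163.] 129 z 0.0 0.014 rect [ 6.7800e-01 -3.6700e-01  1.7100e-01  3.4000e-02  6.8993e+01] rgb [159. 151. 149.]
can 0.61 [201. 176.] 744 z -0.002 0.136 rect [ 0.733 -0.15   0.048  0.051 40.178] rgb [92. 84. 80.]
bin 0.74 [150. 223.] 2778 z -0.001 0.075 rect [ 0.782  0.088  0.174  0.124 84.16 ] rgb [ 35.  56. 111.]
0.7
```

View pics/top.png

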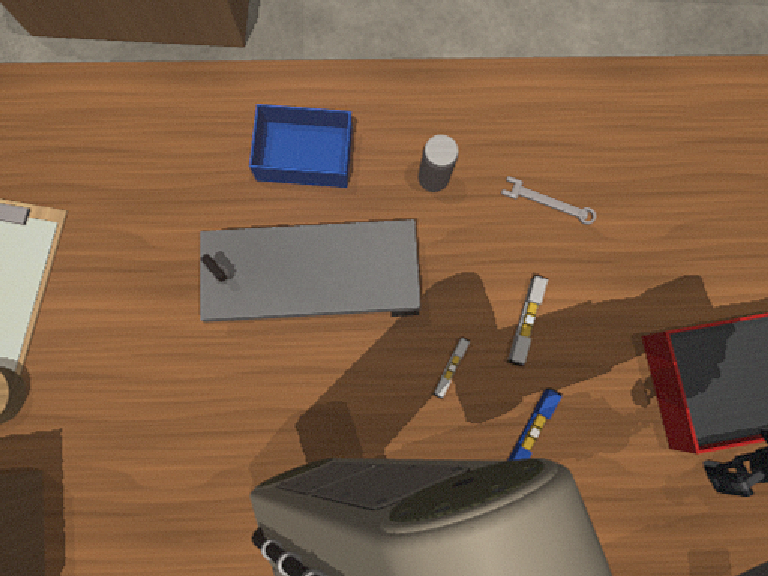

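The top view shows the silver level at about (530,320), with a smaller silver one at (452,368) and a blue one at (535,430), which I'll leave alone. The shelf is centred at (310,270) and the wing knob is at (215,267). The network rectangles match all of this.

```bash
cat >> h.py <<'E'
from scipy.spatial.transform import Rotation as Ro
LV=np.array([.4565,-.306]); LY=-19.3; SY=1.9
MID=np.array([.5423,.030]); FT=np.array([.5355,.2165])
def fz(n=5):
    v=[]
    for _ in range(n): v.append(sense()["ft_force"][2]); env.pause(.02)
    return float(np.mean(v))
E
python3 - <<'E'
from h import *
a=vision.snapshot("top")
for d in vision.silhouettes(a,"shelf")[:1]:
    P=pts(a,cv2.erode(d["region"].astype(np.uint8),np.ones((7,7)))>0); P=P[(P[:,2]>.085)&(P[:,2]<.115)&(P[:,1]<.17)]
    y=np.array([-np.sin(np.radians(SY)),np.cos(np.radians(SY))])
    s=(P[:,:2]-MID)@y; f=np.polyfit(s,P[:,2],1); print("slope deg",np.degrees(f[0]),"z mid",f[1],len(P),"res",np.std(P[:,2]-np.polyval(f,s)))
s=sense(); print(s["orientation"],s["opening"],s["ft_force"])
for nm,p,yw in [("lv",[*LV,.1],[LY,LY+180]),("sh",[*MID,.2],[SY+90,SY-90]),("ft",[*FT,.2],[38.3,38.3-180,38.3-75,38.3-255])]:
    for y in yw:
        q=kinematics.ik(p,[180,0,y]); print(nm,y,None if q is None else np.round(q,1))
E
```

```text
slope deg -0.9758626936176551 z mid 0.09840627158649262 5940 res 0.0017482466688309522
[1.79992532e+02 1.31200880e-03 2.54848830e+01] 0.08570701499556921 [ 0.03732348 -0.14662097  0.46026838]
lv -19.3 [-42.2  17.8 -11.3  60.9   0.  157.1]
lv 160.7 [-42.2  17.8 -11.3  60.9   0.  -22.9]
sh 91.9 [-5.3 14.3 -1.7 74.   0.  82.8]
sh -88.1 [ -5.3  14.3  -1.7  74.    0.  -97.2]
ft 38.3 [ 14.1  18.2   3.6  75.4   0.  155.8]
ft -141.7 [ 14.1  18.2   3.6  75.4   0.  -24.2]
ft -36.7 [  14.1   18.2    3.6   75.4    0.  -129.2]
ft -216.7 [14.1 18.2  3.6 75.4  0.  50.8]
```

Run:
```python
from h import *
gripper_to(.05,40)
env.move_ptp([*LV,.10],[180,0,160.7])
env.movel([*LV,.006],velocity=.12)
gripper_to(.0,40)
s=sense(); print("open",s["opening"],s["finger_force"])
env.movel([*LV,.16],velocity=.2)
s=sense(); print("lifted",s["opening"],s["ft_force"])
dn=Ro.from_euler("xyz",[180,0,91.9],degrees=True)
ax=np.array([np.cos(np.radians(SY)),np.sin(np.radians(SY)),0])
o=(Ro.from_rotvec(ax*np.radians(-.98))*dn).as_euler("xyz",degrees=True)
env.move_ptp([*MID,.16],o)
f0=fz(); z=.114
env.movel([*MID,z],velocity=.12)
while z>.100:
    f=fz(3)
    if f-f0>2: break
    z-=.001; env.movel([*MID,z],velocity=.03)
print("z",z,"df",f-f0,sense()["t"])
gripper_to(.05)
env.movel([*MID,.2],velocity=.2)
env.move_ptp([.5,-.12,.24],[180,0,91.9])
env.pause(.5)
a=vision.snapshot("top"); b=vision.snapshot("side")
for s in (a,b):
    for d in vision.silhouettes(s,"bubble"): print(round(d["conf"],2),np.round(d["centre"]),d["region"].sum())
cv2.imwrite("pics/b.png",np.vstack([cv2.resize(s["pixels"][y:y+100,x:x+200,::-1],(600,300),interpolation=cv2.INTER_NEAREST) for s,x,y in((a,110,130),(b,150,170))]))
print(sense()["t"])
```

```text
open -6.279200041870442e-05 0.0
lifted 4.911181558183941e-05 [ 0.6605443  -0.26717803  0.19100723]
z 0.09999999999999999 df 0.4771068536931221 11.675
14.25
```

View pics/b.png

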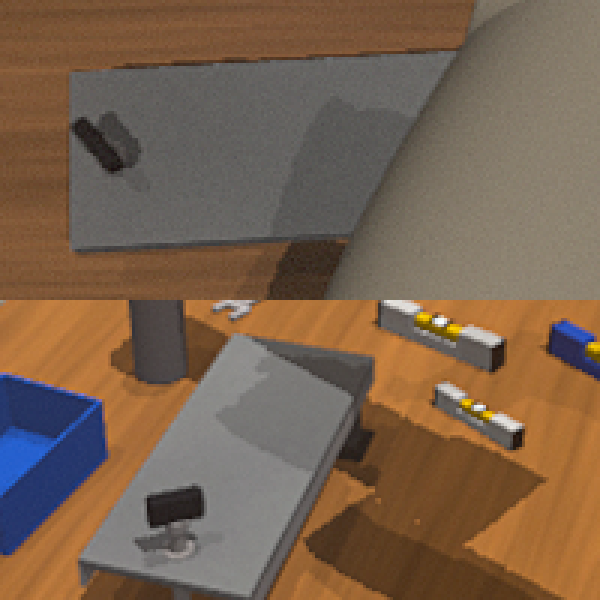

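The grasp missed: the level is still on the bench and the shelf is empty. I'll re-measure and watch the descent.

Run:
```python
from h import *
gripper_to(.06,40)
env.move_ptp([*LV,.12],[180,0,160.7])
s=sense(); print(s["tcp_pos"],s["orientation"],s["opening"])
b=vision.snapshot("side"); w=vision.snapshot("wrist")
for s in (b,w):
    for d in vision.silhouettes(s,"level"):
        P=pts(s,d["region"])
        if len(P)<5: continue
        t=P[P[:,2]>np.percentile(P[:,2],90)-.006]
        print(round(d["conf"],2),np.round(d["centre"]),len(P),P[:,2].max().round(3),np.round(np.concatenate([np.ravel(v) for v in cv2.minAreaRect(t[:,:2].astype(np.float32))]),3))
cv2.imwrite("pics/c.png",np.vstack([cv2.resize(b["pixels"][120:270,200:400,::-1],(400,300)),cv2.resize(w["pixels"][:,:,::-1],(400,300))]))
```

```text
[ 0.45676217 -0.30588801  0.1203228 ] [-1.79998256e+02  2.57150867e-02  1.60679511e+02] 0.05988356446490848
0.79 [300. 178.] 503 0.04 [ 4.5500e-01 -3.0900e-01  3.5000e-02  1.6000e-01  7.1037e+01]
0.75 [311. 209.] 251 0.029 [ 3.770e-01 -1.690e-01  1.700e-02  1.110e-01  6.156e+01]
0.71 [345. 188.] 239 0.04 [ 2.9600e-01 -3.2400e-01  2.8000e-02  7.8000e-02  5.9065e+01]
0.86 [256. 169.] 4182 0.036 [ 4.5800e-01 -3.0800e-01  2.2000e-02  1.5900e-01  7.0652e+01]
0.71 [374.  54.] 2649 0.025 [ 3.9200e-01 -1.7700e-01  1.6000e-02  8.2000e-02  6.1508e+01]
```

View pics/c.png

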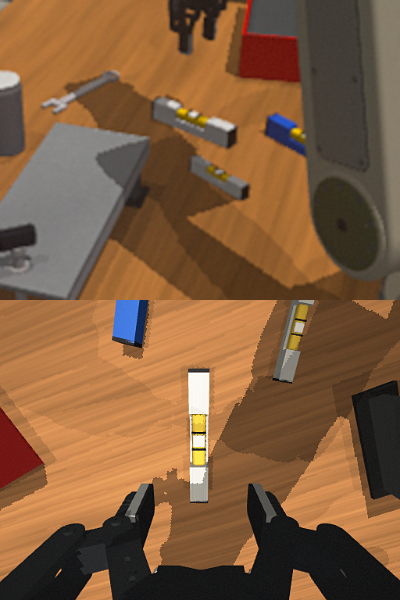

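The level is still at (0.457,-0.307), yaw about -19°, and the open fingers straddle its line. I'll descend and check the state before closing.

Run:
```python
from h import *
p=[.457,-.307]
env.movel([*p,.006],[180,0,160.7],velocity=.15)
s=sense(); print(s["tcp_pos"],s["opening"],s["ft_force"])
for o in (.04,.02,):
    gripper_to(o,40); s=sense(); print(s["tcp_pos"],s["opening"],s["finger_force"],s["ft_force"],s["t"])
b=vision.snapshot("side"); w=vision.snapshot("wrist")
cv2.imwrite("pics/d.png",np.vstack([cv2.resize(b["pixels"][120:270,200:400,::-1],(400,300)),cv2.resize(w["pixels"][:,:,::-1],(400,300))]))
```

```text
[ 0.45758085 -0.30743654  0.00676161] 0.05992790416604374 [-0.98469523  0.26486066  0.62223328]
[ 0.45733964 -0.30729374  0.00661607] 0.03963607348233584 0.0 [0.32631418 0.09097841 0.81362811] 17.3417
[ 0.45695521 -0.30697313  0.00599064] 0.02033217333325452 0.0 [0.05454996 0.7452375  0.0667748 ] 17.675
```

View pics/d.png

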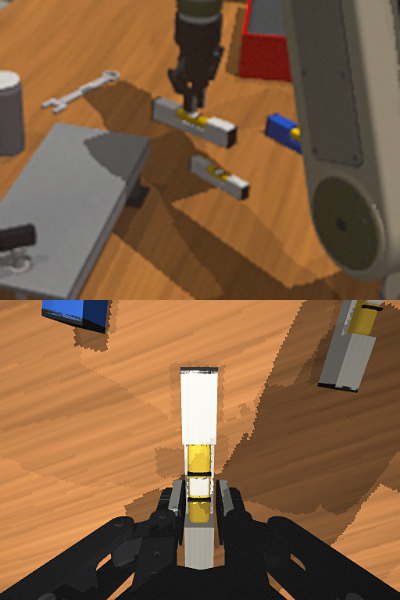

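The fingertips hover at about the level's top, around (195,105) in the upper crop. That makes the real tips roughly 30 mm above the reported TCP, so I'll measure that offset.

Run:
```python
from h import *
env.movel([.457,-.307,.106],velocity=.25)
gripper_to(.022)
b=vision.snapshot("side"); w=vision.snapshot("wrist"); t=sense()["tcp_pos"]; print(t,sense()["t"])
for s in (b,w):
    P=pts(s,np.ones((384,512),bool)); m=(np.hypot(P[:,0]-t[0],P[:,1]-t[1])<.07)&(P[:,2]>.06)&(P[:,2]<.25); P=P[m]
    print(len(P))
    for lo in np.arange(.08,.2,.01):
        k=P[(P[:,2]>=lo)&(P[:,2]<lo+.01)]
        if len(k): print(lo.round(2),len(k),k.mean(0).round(3),k[:,:2].min(0).round(3),k[:,:2].max(0).round(3))
cv2.imwrite("pics/e.png",cv2.resize(b["pixels"][80:230,220:380,::-1],(640,600)))
```

```text
[ 0.45636706 -0.30644762  0.10485182] 18.6417
572
0.14 20 [ 0.451 -0.304  0.146] [ 0.439 -0.325] [ 0.466 -0.284]
0.15 31 [ 0.454 -0.299  0.155] [ 0.441 -0.323] [ 0.47  -0.279]
0.16 34 [ 0.453 -0.3    0.164] [ 0.439 -0.321] [ 0.47 -0.28]
0.17 34 [ 0.454 -0.299  0.174] [ 0.44  -0.324] [ 0.469 -0.28 ]
0.18 35 [ 0.448 -0.307  0.186] [ 0.432 -0.343] [ 0.472 -0.268]
0.19 54 [ 0.453 -0.294  0.196] [ 0.43  -0.351] [ 0.481 -0.259]
38385
0.13 5 [ 0.45  -0.311  0.14 ] [ 0.447 -0.315] [ 0.456 -0.294]
0.14 390 [ 0.45  -0.304  0.146] [ 0.44  -0.327] [ 0.47  -0.282]
0.15 726 [ 0.45  -0.304  0.155] [ 0.44  -0.328] [ 0.471 -0.281]
0.16 882 [ 0.45  -0.304  0.165] [ 0.44  -0.328] [ 0.471 -0.281]
0.17 1111 [ 0.452 -0.305  0.176] [ 0.438 -0.329] [ 0.471 -0.281]
0.18 2183 [ 0.448 -0.304  0.186] [ 0.431 -0.35 ] [ 0.469 -0.262]
0.19 7184 [ 0.453 -0.305  0.195] [ 0.429 -0.355] [ 0.481 -0.257]
```

View pics/e.png

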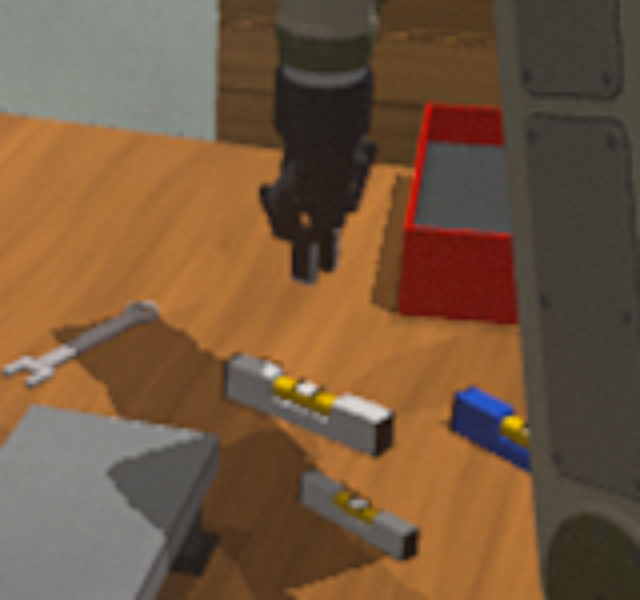

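The true fingertips are about 35 mm above the reported TCP: the lowest finger points are at z≈0.140 against a reported 0.105. The side picture agrees, and the lateral position is right, so I'll correct for it.

Run:
```python
from h import *
p=[.457,-.307]
gripper_to(.05,50)
env.movel([*p,.0],[180,0,160.7],velocity=.2)
f0=fz(3); zg=.0
while zg>-.028:
    zg-=.004; env.movel([*p,zg],velocity=.08)
    if fz(2)-f0>4: print("contact",zg); zg+=.002; env.movel([*p,zg]); break
gripper_to(.0,50)
s=sense(); print("zg",zg,"open",s["opening"],s["finger_force"],s["ft_force"],s["t"])
if s["opening"]<.015: raise SystemExit
env.movel([*p,.12],velocity=.25)
s=sense(); print("lifted",s["opening"],s["ft_force"])
dn=Ro.from_euler("xyz",[180,0,91.9],degrees=True)
ax=np.array([np.cos(np.radians(SY)),np.sin(np.radians(SY)),0])
o=(Ro.from_rotvec(ax*np.radians(-.98))*dn).as_euler("xyz",degrees=True)
env.move_ptp([*MID,.13],o)
z=zg+.0984+.006
env.movel([*MID,z],velocity=.15); zmin=z-.010
env.pause(.1); f0=fz(3)
while z>zmin:
    z-=.001; env.movel([*MID,z],velocity=.03)
    f=fz(3)
    if f-f0>2: break
print("z",z,"rel",z-zg,"df",f-f0,sense()["t"])
gripper_to(.05)
env.movel([*MID,.13],velocity=.25)
w=vision.snapshot("wrist"); b=vision.snapshot("side"); print(sense()["t"])
for s in (b,w):
  for n in ("level","bubble"):
    for d in vision.silhouettes(s,n):
        P=pts(s,d["region"])
        if len(P)<5: continue
        print(n,round(d["conf"],2),np.round(d["centre"]),len(P),P.mean(0).round(3),np.round(np.concatenate([np.ravel(v) for v in cv2.minAreaRect(P[:,:2].astype(np.float32))]),3))
cv2.imwrite("pics/f.png",np.vstack([cv2.resize(b["pixels"][120:270,150:350,::-1],(400,300)),cv2.resize(w["pixels"][:,:,::-1],(400,300))]))
```

```text
zg -0.028 open 0.02132666758971319 50.21582007408142 [-1.11207054 -0.69735114  1.58214268] 22.1083
lifted 0.0211309131045109 [ 0.54077281  0.04703824 -2.81450726]
z 0.0694 rel 0.0974 df 7.222594438529912 27.2333
28.1167
level 0.82 [310. 209.] 273 [ 0.375 -0.165  0.017] [ 3.7400e-01 -1.8000e-01  4.3000e-02  1.1800e-01  6.3856e+01]
level 0.75 [235. 208.] 435 [0.536 0.051 0.122] [0.547 0.037 0.037 0.151 2.095]
level 0.62 [352. 194.] 566 [ 0.263 -0.299  0.022] [ 0.276 -0.326  0.072  0.212 46.889]
level 0.78 [254. 194.] 8151 [0.542 0.04  0.129] [0.543 0.015 0.025 0.191 0.724]
level 0.52 [136. 344.] 233 [ 0.387 -0.163  0.024] [ 0.443 -0.091  0.257  0.109 49.394]
bubble 0.72 [256. 227.] 371 [0.543 0.023 0.13 ] [0.543 0.023 0.013 0.014 1.456]
```

View pics/f.png

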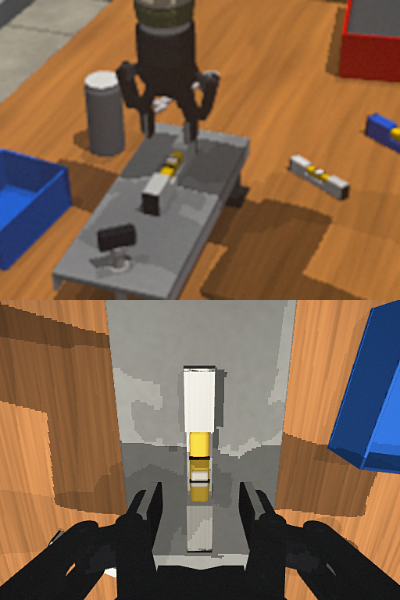

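The level lies lengthwise on the shelf with the bubble towards -y. It shows at about (200,475) in the lower view and the caps at rows 368 and 551. Next I'll measure the bubble offset and turn the knob.

```bash
cat >> h.py <<'E'
YD=np.array([-np.sin(np.radians(SY)),np.cos(np.radians(SY))])
def bub(cam):
    """bubble offset (m, + towards foot) from the level's middle, along the shelf"""
    s=vision.snapshot(cam); out=[]
    L=[(d["conf"],P) for d in vision.silhouettes(s,"level") for P in [pts(s,d["region"])] if len(P)>20 and np.hypot(*(np.median(P[:,:2],0)-MID))<.06]
    B=[(d["conf"],pts(s,d["region"])) for d in vision.silhouettes(s,"bubble")]
    B=[b for b in B if len(b[1])>5 and np.hypot(*(np.median(b[1][:,:2],0)-MID))<.06]
    lm=bm=None
    if L:
        P=L[0][1]; P=P[P[:,2]>.12]; u=(P[:,:2]-MID)@YD; u=u[abs(u)<.1]; lm=(u.min(),u.max())
    if B: bm=float(np.median((B[0][1][:,:2]-MID)@YD))
    print(cam,"level span",lm,"bubble",bm,"conf",[b[0] for b in B][:1],"t",sense()["t"])
    return s
E
python3 - <<'E'
from h import *
env.pause(.2); bub("wrist")
s=bub("wrist")
save(s,"pics/g.png",(200,150,320,340),3)
a=vision.snapshot("side")
for d in vision.silhouettes(a,"foot")[:1]:
    P=pts(a,d["region"]); t=P[P[:,2]>.146]; print(cv2.minAreaRect(t[:,:2].astype(np.float32)),P[:,2].max())
E
```

```text
wrist level span (np.float64(-0.08047947184079808), np.float64(0.08015816844654954)) bubble -0.006238515327303726 conf [0.92] t 28.6667
wrist level span (np.float64(-0.0806391223125336), np.float64(0.08014443390176802)) bubble -0.006846759799512446 conf [0.62] t 28.8167
((0.5363000631332397, 0.2165011167526245), (0.044190000742673874, 0.016886787489056587), 36.95958709716797) 0.1571291801899205
```

View pics/g.png

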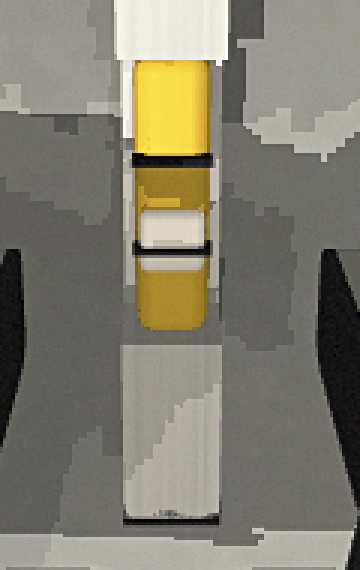

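The marks are at rows 160 and 248 and the bubble centre is at about row 240, so it sits roughly 7–8 mm towards -y. That calls for about 34° clockwise.

Run:
```python
from h import *
F=[.536,.2165]; y0=-142.2; z=.087; turn=34
gripper_to(.04,50)
env.move_ptp([*F,.14],[180,0,y0])
env.movel([*F,z],velocity=.15)
print("down",sense()["ft_force"])
gripper_to(0,60)
s=sense(); print("grip",s["opening"],s["finger_force"],s["ft_force"])
if s["opening"]>.008:
    for k in (1,2,3,4): env.move_ptp([*F,z],[180,0,y0-turn*k/4])
    s=sense(); print("turned",s["orientation"],s["wrist_torque"],s["ft_force"],s["t"])
gripper_to(.04)
env.movel([*F,.14],velocity=.2)
env.move_ptp([*MID,.13],[180,0,91.9])
env.pause(.3)
s=bub("wrist"); save(s,"pics/i.png",(200,150,320,340),3)
```

```text
down [-0.11171686 -0.11577921  0.33514958]
grip 0.015549274195815473 58.56589615345001 [ 2.20234663 -5.59655264  3.38833987]
turned [-179.8797108     0.24430549 -176.27772627] [-1.01730591 -0.40365931  0.11205062] [ 2.54691155 -4.45541669  2.64988588] 32.75
wrist level span (np.float64(-0.08161183662895483), np.float64(0.07908639228137193)) bubble -0.0006520614169897455 conf [0.98] t 35.1333
```

View pics/i.png

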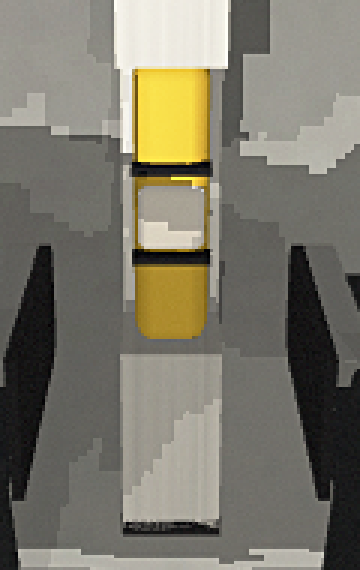

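The bubble is now centred: marks at rows 170 and 257, bubble at 217. Next I'll press gently at the level's middle with the fingers shut.

Run:
```python
from h import *
C=MID-.001*YD
gripper_to(0,30)
z=.108
env.movel([*C,z],[180,0,91.9],velocity=.1); env.pause(.3)
f0=fz(5); f=f0; print("f0",f0)
st=.001
while z>.085 and f-f0<8.5:
    z-=st; env.movel([*C,z],velocity=.02); f=fz(4)
    if f-f0>1: st=.0003; print(round(z,4),round(f-f0,1))
env.pause(1.0)
for _ in range(4): print("force",fz(5)-f0); env.pause(.15)
s=sense(); print(s["ft_force"],s["tcp_pos"],s["t"])
bub("wrist")
w=bub("side"); save(w,"pics/j.png",(150,130,350,280),3)
```

```text
f0 -0.27599806111621733
0.098 3.1
0.0977 5.2
0.0974 7.3
0.0971 9.4
force 8.431832660069647
force 9.142916465733181
force 8.307399511288374
force 8.875621707075846
[-1.38153156 -0.06854612  9.02332867] [0.54263578 0.02901261 0.09824798] 42.4
wrist level span (np.float64(-0.06601986236525086), np.float64(0.07950883803139766)) bubble None conf [] t 42.55
side level span (np.float64(-0.08024785997542248), np.float64(0.08235627004272915)) bubble None conf [] t 42.7
```

View pics/j.png

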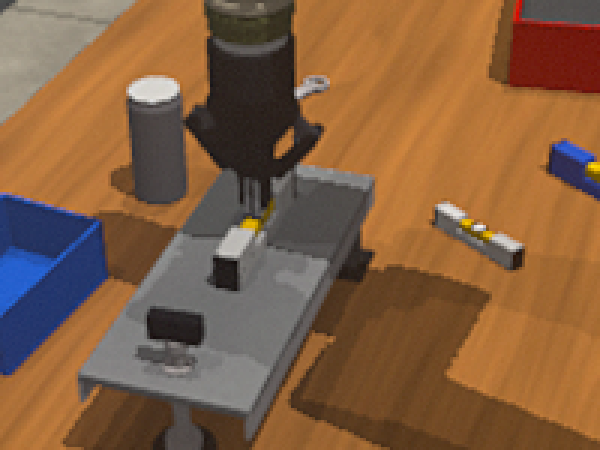

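The shut fingers press the level's middle at about 8.7 N. The level lies flat and undisturbed and the bystanders haven't moved.

```bash
python3 -c "
from h import *
print(ticket.close_job())"
```

```text
the job is handed in; nothing more can be done
None
```

I handed the job in at about 43 s: the level lies lengthwise on the shelf, the foot is turned, and the arm is still pressing the level at about 0.9 kg. The bubble was under 1 mm off centre just before the press, but the fingers hide it while pressing, so I couldn't confirm it since. The first grasp missed because the real fingertips sit about 35 mm above the reported TCP, and I corrected for that.

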